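# Open the glazed double doors of the spice cupboard

## Task

Open up the spice cupboard so that the cook can get at the jars: lift the brass bolt knob on its top until the pin is drawn, swing the right leaf open first until it stands about square to the cupboard, and only then swing the left leaf, which the strip on the right one overlaps, open just as wide. Let go with both leaves wide open, and leave the jars inside and the honey jar and pepper mill beside the cupboard standing where they are.

Things in the scene. Friction and masses are not known exactly. Their poses are not given: they have to be found in the camera images.
- cupboard: Counter-top spice cupboard of brown wood, fixed to the table, 130 deep (x) by 300 wide (y) by 165 high (z) mm. Origin: centre of its underside, on the table; its x axis points from front to back, y to its left as seen from the robot, z up. At the front are two glazed leaves, each 148 wide, 16 thick, from 12 to 147 mm height, their front face at x = -65 mm; the 16 mm top board (top at 165 mm) reaches forward over them, flush with that face.
- bolt (a joint): Lift of the drop bolt on the cupboard's top, m: 0 down (right leaf locked), 0.016 fully raised; the pin is clear of the leaf from 0.011 on. It needs about 2.5 N and stays at whatever height it is left.
- bolt_knob (a point): Centre of the brass knob of the bolt, a round knob of 22 mm diameter whose widest part runs from 4 mm below to 9 mm above this point (narrower to 10 mm below it). When down, this point is 14 mm above the cupboard's top, 54 mm in front of the origin of the cupboard and 85 mm to its right; it moves straight up.
- right_leaf (a joint): Opening of the right leaf, rad: 0 shut, grows as it swings towards the robot, stop at 1.75; it stays where it is left (light friction). It carries a dark wooden strip 26 mm wide, 6 mm thick on its front, which reaches 11 mm over the front of the left leaf, so the left leaf can not open while the right one is shut.
- right_leaf_handle (a point): Grip point on the steel bar handle of the right leaf: an upright round bar of 10 mm diameter, its axis 40 mm in front of the leaf's face and 104 mm from the hinge line, from 50 to 187 mm above the table. This point lies on the bar's axis at 165 mm height (the level of the cupboard's top), so 22 mm of the bar stand above it. x points into the leaf (square to its face), z up; it moves with the leaf.
- right_leaf_hinge (a point): Point on the upright hinge axis of the right leaf, at its right edge in its front face, 165 mm above the table. Seen from above the leaf opens counter-clockwise about it.
- left_leaf (a joint): Opening of the left leaf, rad: 0 shut, grows as it swings towards the robot, stop at 1.75; it stays where it is left. No bolt of its own: it is held only by the strip of the right leaf.
- left_leaf_handle (a point): Grip point on the bar handle of the left leaf, same bar as the right one (10 mm diameter, upright, 40 mm in front of the face, 104 mm from the hinge line, this point at 165 mm height, 22 mm below the bar's top). The two handles are 91 mm apart when shut. x points into the leaf.
- left_leaf_hinge (a point): Point on the upright hinge axis of the left leaf, at its left edge in its front face, 165 mm above the table. Seen from above the leaf opens clockwise about it.
- jar_a: Spice jar in the cupboard, 41 mm diameter, 105 high, origin at the centre of its underside, z up. Left one of three.
- jar_b: Spice jar in the cupboard, the same size, middle one.
- jar_c: Spice jar in the cupboard, the same size, right one.
- honey: Honey jar with a red lid beside the cupboard on its left, 60 mm diameter, 85 high, origin at the centre of its underside.
- mill: Brown pepper mill beside the cupboard on its right, 58 mm diameter, 150 high, origin at the centre of its underside.
Mind the look-alikes: they are no part of the job. Leave any blue or turquoise look-alike of the honey alone.

How it is judged:
By the outcome, as a careful person would: the job done as asked, in the order asked, and still so for the second after the job is handed in, with the robot touching nothing.
It also fails if it takes over 67 s, if anything falls off the work surface, if the arm or the gripper's body presses on something with over 40 N, if the wrist force passes 120 N, or if a joint passes its speed limit or range.

## Robot

A 6-joint arm with a two-finger parallel gripper is mounted at the origin on a cart in front of the work surface, level with it; the furniture and walls round the work are solid. World frame = base frame: x ahead of the robot, y to its left, z up, the work surface at z = 0. Lengths are in m, angles in rad, forces in N, time in s.
With the tool pointing down it reaches from about 0.275 to 0.75 m from the base axis. Payload 10.2 kg.
Tool frame: the origin (TCP) lies midway between the tips of the shut fingers; the grasp point (between the pads) lies 19 mm behind it; z points along the fingers, y is the line along which they close (so a half turn about z gives the same grasp; the last joint's range is limited). The gripper opens to 88 mm and grips with 3 to 60 N. Pads are 18 mm wide; open, the fingers measure 123 mm over their backs; the gripper's body (75 mm by 187 mm) begins 45 mm behind the grasp point.
Start: joints at [0.928, 0.313, 1.498, -0, 1.331, -0.223], TCP at [0.214, 0.479, 0.239] pointing down, gripper open.
Joint ranges: [-2.94, 2.94], [-0.97, 2.17], [0.19, 2.56], [-1.23, 4.37], [0.02, 3.11], [-2.88, 2.88]. Speed limits (rad/s): [2.39, 2.39, 3.01, 3.14, 3.14, 3.14].

## Interface

Orientations are given as a unit quaternion [w, x, y, z].
In Python, from bench import r gives the robot as it stands.
- The arm moves only by the tool play_rows, never from a script. Its arguments are lists of equal length, an entry for each row: "offset": the shift along the world's x, y, z in cm, a list of three; "rot": the turn, a rotation vector about the world's x, y, z in degrees, a list of three. A call has 1 to 10 rows; each row shifts and turns the commanded pose from where the row before left it; what a row does not reach is not made up. A row lasts 1/12 s, in which the tool goes at most 41.7 mm and 7.16 degrees, less where a joint would pass 70% of its speed; a pose out of reach is approached as far as the arm can. A call with a gripper value outside its range is refused whole. "fingers" is the closure in counts, from 0 (fully open) to 255 (shut), set as the call begins (left out, the last holds). The fingers move at their own pace and stop on an object; the grip force is fixed at half the most. Time passes only in rows, so rows that do not move let the fingers close. It gives the time, the measured TCP pose, the force, the opening and the grip force at its end, in the units of the state.
- r.observe(): the state, without advancing time (a new reading comes with each control period).
- r.get_image(name): name is "side" or "top"; returns the picture (384x512x3 uint8, blue, green, red); there is no depth.
- r.camera_params(name): a dict with "fx", "fy", "cx", "cy" (pixels), "position" and "attitude" of the camera in the world. Camera axes: x right, y down, z forward; pixel columns grow to the right and rows downward; lengths in m; the calibration is good to about 2 mm. A picture is of the moment at which its call begins. camera_params takes no time and is no camera call.
- r.sign_off(): hands the job in; it is judged then, once.
The state is a dict: "t": time; "joints": joint angles; "joint_velocities": joint speeds; "tau": joint torques, N m; "position": TCP position; "tcp_rot": TCP orientation; "ft_force": force on the tool from outside, world axes, zero at the start; "torque": the same for the moment, N m; "opening": finger opening in m; "grip_force": force on a finger pad.
Only numpy, scipy, OpenCV 4.12 (cv2) and the standard library are available. Lean on these libraries where they do the work, as an engineer would, in place of code of your own. Each camera call takes 0.05 s, during which the arm holds its last target. There are 200 camera calls.

## Working session

There is one attempt and no reset: what is moved stays moved. The work goes in short steps, Python scripts to look and compute and a tool call to move; the robot and the scene stay as the last step left them, time stands still between calls to the robot, and variables do not carry over. Pictures are saved under pics/ and viewed, at most 10 in all, crops included, and the job is handed in when it is done.

Besides the shell and the picture viewer there is one more tool, called after ">>>" by a JSON object that holds its "fn" and its "kwargs", one argument or row to a line. play_rows: Moves the arm, as the interface text tells. Its arguments: {"type":"object","properties":{"offset":{"type":"array","items":{"type":"array","items":{"type":"number"}}},"rot":{"type":"array","items":{"type":"array","items":{"type":"number"}}},"fingers":{"type":"number"}},"required":["offset","rot"]}

```bash
mkdir -p pics
python3 - <<'E'
from bench import r
import cv2
for n in("top","side"):
    cv2.imwrite(f"pics/{n}0.png",r.get_image(n)); print(n,r.camera_params(n))
s=r.observe(); print(s["t"],s["position"],s["tcp_rot"],s["opening"])
E
```

```text
top {'fx': 354.84372146140043, 'fy': 354.84372146140043, 'cx': 257.50071963484777, 'cy': 191.90743011596243, 'position': array([0.0204316 , 0.18018285, 1.00673568]), 'attitude': array([ 0.19690098, -0.5977898 ,  0.73491881, -0.2525306 ])}
side {'fx': 452.1131819616063, 'fy': 452.1131819616063, 'cx': 252.44525333730834, 'cy': 198.9549934117979, 'position': array([-0.18548694,  0.29060654,  1.12695307]), 'attitude': array([ 0.21295627, -0.57735152,  0.73485916, -0.28512604])}
0.1 [0.21386791 0.47924926 0.23822532] [-2.39234970e-04  2.08369342e-01  9.78050053e-01 -5.02925170e-04] 0.08844823015015785
```

View pics/top0.png

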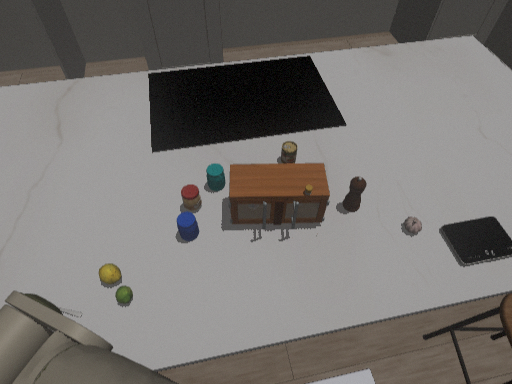

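View pics/side0.png

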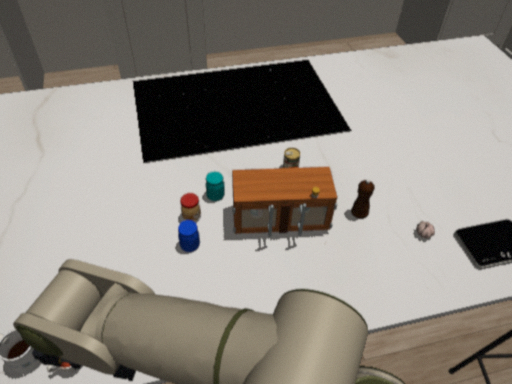

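Run:
```python
import cv2,numpy as np
a=cv2.imread("pics/top0.png")[150:250,170:380];b=cv2.imread("pics/side0.png")[140:260,165:385]
cv2.imwrite("pics/ct.png",cv2.resize(a[:, 50:],None,fx=5,fy=5,interpolation=cv2.INTER_CUBIC))
cv2.imwrite("pics/cs.png",cv2.resize(b[:,55:215],None,fx=5,fy=5,interpolation=cv2.INTER_CUBIC))
```

```text
(no output)
```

View pics/ct.png

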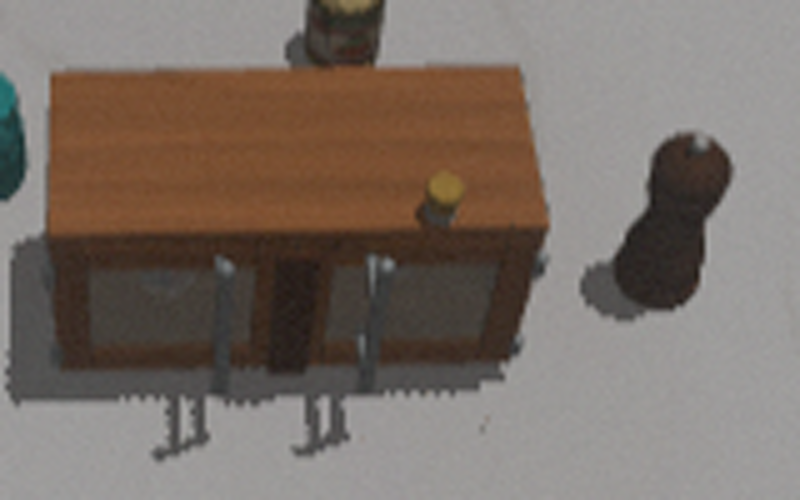

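View pics/cs.png

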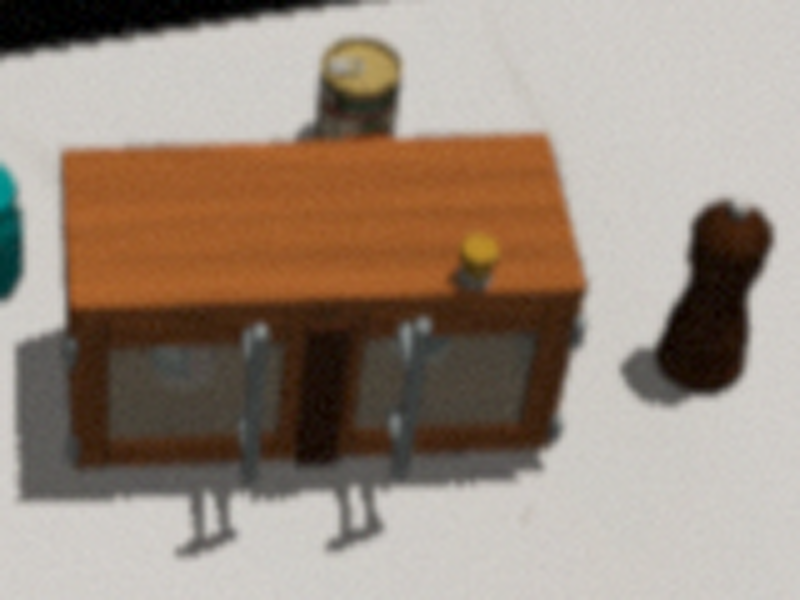

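```bash
cat > geo.py <<'E'
import numpy as np
from scipy.spatial.transform import Rotation as R
from scipy.optimize import least_squares
from bench import r
def cam(n):
    c=r.camera_params(n);q=c["attitude"];return c,R.from_quat([q[1],q[2],q[3],q[0]]).as_matrix()
C={n:cam(n) for n in("top","side")}
def proj(n,P):
    c,M=C[n];p=(np.atleast_2d(P)-c["position"])@M
    return np.c_[c["fx"]*p[:,0]/p[:,2]+c["cx"],c["fy"]*p[:,1]/p[:,2]+c["cy"]]
def ray(n,u,v,z):
    c,M=C[n];d=M@[(u-c["cx"])/c["fx"],(v-c["cy"])/c["fy"],1];return c["position"]+d*(z-c["position"][2])/d[2]
E
python3 - <<'E'
from geo import *
L=np.array([[65,150,165],[65,-150,165],[-65,-150,165],[-65,150,165],[-54,-85,188],[-105,45.5,187],[-105,-45.5,187]])/1e3
px={"top":[(51,72),(520,66),(547,229),(49,235),(446,184),(225,266),(387,265)],"side":[(63,151),(547,135),(585,288),(70,306),(481,243),(260,330),(424,324)]}
off={"top":(220,150),"side":(220,140)}
px={n:(np.array(v)+.5)/5-.5+off[n] for n,v in px.items()}
def W(x): 
    c,s=np.cos(x[2]),np.sin(x[2]);return np.c_[L[:,0]*c-L[:,1]*s+x[0],L[:,0]*s+L[:,1]*c+x[1],L[:,2]]
for S in(["top"],["side"],["top","side"]):
    f=lambda x:np.concatenate([(proj(n,W(x))-px[n]).ravel() for n in S])
    o=least_squares(f,[.45,.1,0],loss="soft_l1");print(S,o.x.round(4),np.degrees(o.x[2]).round(2))
print(f(o.x).reshape(2,-1,2).round(1).tolist())
print(W(o.x).round(4))
for nm,n,u,v,z in[("honey","top",190,190,.085),("honey","side",190,201,.085),("blue","top",187,220,.09),("blue","side",188,229,.09),("turq","top",215,170,.09),("turq","side",215,178,.09),("mill","top",358,182,.14),("mill","side",366,185,.14)]: print(nm,ray(n,u,v,z).round(3))
E
```

```text
['top'] [ 0.6831 -0.0361 -0.1812] -10.38
['side'] [ 0.683  -0.0362 -0.1776] -10.18
['top', 'side'] [ 0.683  -0.0362 -0.1796] -10.29
[[[-0.2, -0.2], [0.1, -0.3], [0.9, -0.3], [-0.6, 0.1], [-0.1, 1.3], [0.4, 0.0], [-0.1, -0.3]], [[-0.7, -0.7], [0.5, -0.9], [1.0, 0.1], [-0.5, 0.5], [-0.2, 1.6], [-0.1, -0.2], [-0.1, -0.3]]]
[[ 0.7738  0.0998  0.165 ]
 [ 0.7202 -0.1954  0.165 ]
 [ 0.5923 -0.1721  0.165 ]
 [ 0.6459  0.123   0.165 ]
 [ 0.6147 -0.1102  0.188 ]
 [ 0.5878  0.0274  0.187 ]
 [ 0.5716 -0.0622  0.187 ]]
honey [0.758 0.238 0.085]
honey [0.746 0.237 0.085]
blue [0.64  0.257 0.09 ]
blue [0.636 0.26  0.09 ]
turq [0.823 0.146 0.09 ]
turq [0.821 0.145 0.09 ]
mill [ 0.641 -0.287  0.14 ]
mill [ 0.64  -0.286  0.14 ]
```

>>> {"fn": "play_rows", "kwargs": {
  "offset": [
    [2,-2.95,0],
    [2,-2.95,0],
    [2,-2.95,0],
    [2,-2.95,0],
    [2,-2.95,0],
    [2,-2.95,0],
    [2,-2.95,0],
    [2,-2.95,0],
    [2,-2.95,0],
    [2,-2.95,0]
  ],
  "rot": [
    [0,0,0.7],
    [0,0,0.7],
    [0,0,0.7],
    [0,0,0.7],
    [0,0,0.7],
    [0,0,0.7],
    [0,0,0.7],
    [0,0,0.7],
    [0,0,0.7],
    [0,0,0.7]
  ],
  "fingers": 60
}}

```text
t: 0.93
position: [0.4145, 0.1828, 0.2386]
tcp_rot: [-0.0, 0.148, 0.989, -0.0]
ft_force: [0.7, -0.3, -1.0]
opening: 0.0674
grip_force: 0.0
```

>>> {"fn": "play_rows", "kwargs": {
  "offset": [
    [2,-2.95,0],
    [2,-2.95,0],
    [2,-2.95,0],
    [2,-2.95,0],
    [2,-2.95,0],
    [2,-2.95,0],
    [2,-2.95,0],
    [2,-2.95,0],
    [2,-2.95,0],
    [2,-2.95,0]
  ],
  "rot": [
    [0,0,0.7],
    [0,0,0.7],
    [0,0,0.7],
    [0,0,0.7],
    [0,0,0.7],
    [0,0,0.7],
    [0,0,0.7],
    [0,0,0.7],
    [0,0,0.7],
    [0,0,0.7]
  ]
}}

```text
t: 1.77
position: [0.6146, -0.1122, 0.2383]
tcp_rot: [-0.0, 0.087, 0.996, 0.0]
ft_force: [0.0, -0.4, -0.7]
opening: 0.0674
grip_force: 0.0
```

>>> {"fn": "play_rows", "kwargs": {
  "offset": [
    [0,0,0],
    [0,0,0]
  ],
  "rot": [
    [0,0,0],
    [0,0,0]
  ]
}}

```text
t: 1.93
position: [0.6141, -0.1117, 0.2374]
tcp_rot: [-0.001, 0.089, 0.996, 0.0]
ft_force: [-0.3, 1.0, 0.6]
opening: 0.0675
grip_force: 0.0
```

>>> {"fn": "play_rows", "kwargs": {
  "offset": [
    [0.1,0.1,-1.2],
    [0,0,-1.2],
    [0,0,-1.2],
    [0,0,-1.2],
    [0,0,-1.2],
    [0,0,-0.8],
    [0,0,0],
    [0,0,0]
  ],
  "rot": [
    [0,0,0],
    [0,0,0],
    [0,0,0],
    [0,0,0],
    [0,0,0],
    [0,0,0],
    [0,0,0],
    [0,0,0]
  ]
}}

```text
t: 2.6
position: [0.6148, -0.1089, 0.171]
tcp_rot: [-0.0, 0.087, 0.996, 0.0]
ft_force: [0.5, -0.9, 1.1]
opening: 0.0675
grip_force: 0.0
```

>>> {"fn": "play_rows", "kwargs": {
  "offset": [
    [0,0,0],
    [0,0,0],
    [0,0,0],
    [0,0,0],
    [0,0,0],
    [0,0,0],
    [0,0,0],
    [0,0,0],
    [0,0,0],
    [0,0,0]
  ],
  "rot": [
    [0,0,0],
    [0,0,0],
    [0,0,0],
    [0,0,0],
    [0,0,0],
    [0,0,0],
    [0,0,0],
    [0,0,0],
    [0,0,0],
    [0,0,0]
  ],
  "fingers": 255
}}

```text
t: 3.43
position: [0.6148, -0.1112, 0.1708]
tcp_rot: [-0.0, 0.088, 0.996, -0.001]
ft_force: [-2.2, -6.7, 0.9]
opening: 0.02
grip_force: 30.0
```

>>> {"fn": "play_rows", "kwargs": {
  "offset": [
    [0,0,0.3],
    [0,0,0.3],
    [0,0,0.3],
    [0,0,0.3],
    [0,0,0.3],
    [0,0,0],
    [0,0,0],
    [0,0,0]
  ],
  "rot": [
    [0,0,0],
    [0,0,0],
    [0,0,0],
    [0,0,0],
    [0,0,0],
    [0,0,0],
    [0,0,0],
    [0,0,0]
  ]
}}

```text
t: 4.1
position: [0.6147, -0.1111, 0.1847]
tcp_rot: [-0.001, 0.088, 0.996, -0.001]
ft_force: [1.0, -7.9, -6.9]
opening: 0.0204
grip_force: 30.0
```

Run:
```python
from bench import r
import cv2
o=[]
a=r.get_image("top")[130:250,230:370];b=r.get_image("side")[130:250,240:380]
cv2.imwrite("pics/k.png",cv2.resize(cv2.hconcat([a,b]),None,fx=2.8,fy=2.8,interpolation=cv2.INTER_CUBIC))
```

```text
(no output)
```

View pics/k.png

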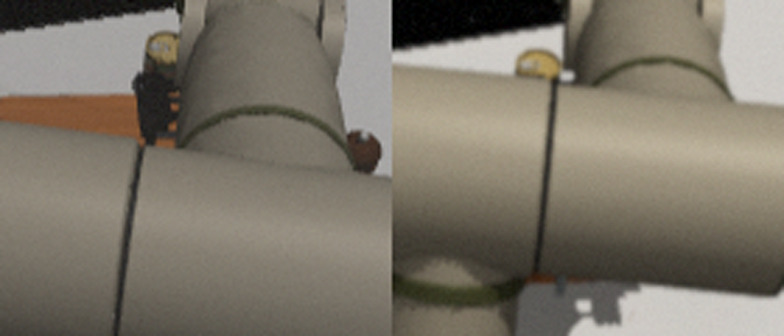

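>>> {"fn": "play_rows", "kwargs": {
  "offset": [
    [0,0,0],
    [0,0,0],
    [0,0,0],
    [0,0,0],
    [0,0,1],
    [0,0,2],
    [0,0,2],
    [0,0,1]
  ],
  "rot": [
    [0,0,0],
    [0,0,0],
    [0,0,0],
    [0,0,0],
    [0,0,0],
    [0,0,0],
    [0,0,0],
    [0,0,0]
  ],
  "fingers": 100
}}

```text
t: 4.87
position: [0.6156, -0.1096, 0.2491]
tcp_rot: [0.002, 0.088, 0.996, -0.001]
ft_force: [0.1, -0.4, 0.4]
opening: 0.0536
grip_force: 0.0
```

>>> {"fn": "play_rows", "kwargs": {
  "offset": [
    [-0.43,0.49,0],
    [-0.43,0.49,0],
    [-0.43,0.49,0],
    [-0.43,0.49,0],
    [-0.43,0.49,0],
    [-0.43,0.49,0],
    [-0.43,0.49,0],
    [-0.43,0.49,0],
    [-0.43,0.49,0],
    [-0.43,0.49,0]
  ],
  "rot": [
    [0,0,-6.9],
    [0,0,-6.9],
    [0,0,-6.9],
    [0,0,-6.9],
    [0,0,-6.9],
    [0,0,-6.9],
    [0,0,-6.9],
    [0,0,-6.9],
    [0,0,-6.9],
    [0,0,-6.9]
  ],
  "fingers": 190
}}

```text
t: 5.7
position: [0.5718, -0.0603, 0.246]
tcp_rot: [0.0, 0.639, 0.769, 0.0]
ft_force: [-0.1, -0.6, -0.2]
opening: 0.0224
grip_force: 0.0
```

>>> {"fn": "play_rows", "kwargs": {
  "offset": [
    [0,0,0],
    [0,0,0],
    [0,0,0]
  ],
  "rot": [
    [0,0,0],
    [0,0,0],
    [0,0,0]
  ]
}}

```text
t: 5.95
position: [0.5722, -0.0608, 0.2459]
tcp_rot: [0.0, 0.635, 0.772, 0.0]
ft_force: [-0.2, -0.7, -0.5]
opening: 0.0224
grip_force: 0.0
```

Run:
```python
from bench import r
import cv2
a=r.get_image("top")[130:250,230:370];b=r.get_image("side")[130:250,240:380]
cv2.imwrite("pics/k2.png",cv2.resize(cv2.hconcat([a,b]),None,fx=2.8,fy=2.8,interpolation=cv2.INTER_CUBIC))
```

```text
(no output)
```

View pics/k2.png

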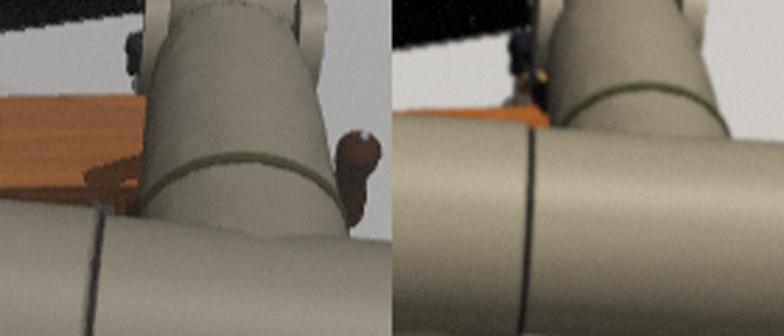

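>>> {"fn": "play_rows", "kwargs": {
  "offset": [
    [-0.1,-0.1,-1.2],
    [0,0,-1.2],
    [0,0,-1.2],
    [0,0,-1.2],
    [0,0,-1.2],
    [0,0,-0.9],
    [0,0,-0.8],
    [0,0,-0.8],
    [0,0,-0.8],
    [0,0,0]
  ],
  "rot": [
    [0,0,0],
    [0,0,0],
    [0,0,0],
    [0,0,0],
    [0,0,0],
    [0,0,0],
    [0,0,0],
    [0,0,0],
    [0,0,0],
    [0,0,0]
  ]
}}

```text
t: 6.88
position: [0.5705, -0.0615, 0.1512]
tcp_rot: [-0.001, 0.636, 0.771, -0.0]
ft_force: [0.5, -0.3, 0.1]
opening: 0.0222
grip_force: 0.0
```

>>> {"fn": "play_rows", "kwargs": {
  "offset": [
    [0,0,0],
    [0,0,0],
    [0,0,0],
    [0,0,0],
    [0,0,0]
  ],
  "rot": [
    [0,0,0],
    [0,0,0],
    [0,0,0],
    [0,0,0],
    [0,0,0]
  ],
  "fingers": 255
}}

```text
t: 7.3
position: [0.5713, -0.0616, 0.1532]
tcp_rot: [0.001, 0.636, 0.771, 0.0]
ft_force: [0.6, -0.4, 1.7]
opening: 0.0087
grip_force: 30.0
```

Run:
```python
from geo import *
s=r.observe();print(s["position"].round(4),s["joints"].round(2))
c,sn=np.cos(-.1796),np.sin(-.1796);M=np.array([[c,-sn],[sn,c]])
for nm,h,v,sg in(("R",[-.065,-.15],[-.04,.104],1),("L",[-.065,.15],[-.04,-.104],-1)):
    P=[]
    for d in range(0,101,5):
        a=sg*np.radians(d);Q=np.array([[np.cos(a),-np.sin(a)],[np.sin(a),np.cos(a)]])
        P.append([.683,-.0362]+M@(np.array(h)+Q@v))
    P=np.array(P);print(nm,P[[0,-3,-1]].round(4));print((np.diff(P,axis=0)*100).round(2).tolist())
```

```text
[ 0.5713 -0.0616  0.1532] [-0.31  0.5   1.46  0.    1.18 -0.5 ]
R [[ 0.5715 -0.0627]
 [ 0.4828 -0.193 ]
 [ 0.488  -0.2116]]
[[-0.95, -0.22], [-0.92, -0.3], [-0.89, -0.38], [-0.86, -0.46], [-0.81, -0.53], [-0.76, -0.6], [-0.71, -0.67], [-0.65, -0.73], [-0.58, -0.78], [-0.51, -0.83], [-0.44, -0.87], [-0.36, -0.9], [-0.28, -0.93], [-0.2, -0.95], [-0.11, -0.97], [-0.03, -0.97], [0.06, -0.97], [0.14, -0.96], [0.22, -0.95], [0.3, -0.92]]
L [[0.5879 0.0278]
 [0.5507 0.1809]
 [0.5622 0.1966]]
[[-0.81, 0.54], [-0.76, 0.61], [-0.7, 0.67], [-0.64, 0.73], [-0.57, 0.78], [-0.5, 0.83], [-0.43, 0.87], [-0.35, 0.91], [-0.27, 0.93], [-0.19, 0.95], [-0.1, 0.97], [-0.02, 0.97], [0.06, 0.97], [0.15, 0.96], [0.23, 0.94], [0.31, 0.92], [0.39, 0.89], [0.47, 0.85], [0.54, 0.81], [0.61, 0.76]]
```

>>> {"fn": "play_rows", "kwargs": {
  "offset": [
    [-0.95,-0.22,0],
    [-0.92,-0.3,0],
    [-0.89,-0.38,0],
    [-0.86,-0.46,0],
    [0,0,0]
  ],
  "rot": [
    [0,0,5],
    [0,0,5],
    [0,0,5],
    [0,0,5],
    [0,0,0]
  ]
}}

```text
t: 7.72
position: [0.5342, -0.0761, 0.1532]
tcp_rot: [0.001, 0.492, 0.871, -0.0]
ft_force: [0.8, -1.9, -0.1]
opening: 0.0091
grip_force: 30.0
```

>>> {"fn": "play_rows", "kwargs": {
  "offset": [
    [-0.81,-0.53,0],
    [-0.76,-0.6,0],
    [-0.71,-0.67,0],
    [-0.65,-0.73,0],
    [-0.58,-0.78,0],
    [-0.51,-0.83,0],
    [-0.44,-0.87,0]
  ],
  "rot": [
    [0,0,5],
    [0,0,5],
    [0,0,5],
    [0,0,5],
    [0,0,5],
    [0,0,5],
    [0,0,5]
  ]
}}

```text
t: 8.3
position: [0.4904, -0.1253, 0.1532]
tcp_rot: [0.0, 0.208, 0.978, 0.0]
ft_force: [1.3, 1.4, 2.5]
opening: 0.0085
grip_force: 30.0
```

>>> {"fn": "play_rows", "kwargs": {
  "offset": [
    [-0.36,-0.9,0],
    [-0.28,-0.93,0],
    [-0.2,-0.95,0],
    [-0.11,-0.97,0],
    [-0.03,-0.97,0],
    [0.06,-0.97,0],
    [0.14,-0.96,0],
    [0.08,-0.4,0],
    [0,0,0],
    [0,0,0]
  ],
  "rot": [
    [0,0,5],
    [0,0,5],
    [0,0,5],
    [0,0,5],
    [0,0,5],
    [0,0,5],
    [0,0,5],
    [0,0,2],
    [0,0,0],
    [0,0,0]
  ]
}}

```text
t: 9.13
position: [0.4825, -0.1965, 0.1532]
tcp_rot: [-0.001, -0.111, 0.994, -0.0]
ft_force: [-8.6, -4.0, 6.5]
opening: 0.0087
grip_force: 30.0
```

>>> {"fn": "play_rows", "kwargs": {
  "offset": [
    [0,0,0],
    [0,0,0],
    [0,0,0],
    [0,0,0],
    [0,0,1],
    [0,0,2],
    [0,0,2],
    [0,0,2],
    [0,0,2],
    [0,0,0]
  ],
  "rot": [
    [0,0,0],
    [0,0,0],
    [0,0,0],
    [0,0,0],
    [0,0,0],
    [0,0,0],
    [0,0,0],
    [0,0,0],
    [0,0,0],
    [0,0,0]
  ],
  "fingers": 190
}}

```text
t: 9.97
position: [0.4843, -0.1964, 0.2472]
tcp_rot: [0.003, -0.113, 0.994, -0.002]
ft_force: [1.0, -0.0, 0.3]
opening: 0.0223
grip_force: 0.0
```

>>> {"fn": "play_rows", "kwargs": {
  "offset": [
    [1.05,2.25,0],
    [1.05,2.25,0],
    [1.05,2.25,0],
    [1.05,2.25,0],
    [1.05,2.25,0],
    [1.05,2.25,0],
    [1.05,2.25,0],
    [1.05,2.25,0],
    [1.05,2.25,0],
    [1.05,2.25,0]
  ],
  "rot": [
    [0,0,4],
    [0,0,4],
    [0,0,4],
    [0,0,4],
    [0,0,4],
    [0,0,4],
    [0,0,4],
    [0,0,4],
    [0,0,4],
    [0,0,4]
  ]
}}

```text
t: 10.8
position: [0.5884, 0.0306, 0.2424]
tcp_rot: [-0.0, -0.447, 0.894, 0.0]
ft_force: [-0.2, -0.4, 0.3]
opening: 0.0227
grip_force: 0.0
```

>>> {"fn": "play_rows", "kwargs": {
  "offset": [
    [0,0,0],
    [0,0,0],
    [0,0,0]
  ],
  "rot": [
    [0,0,0],
    [0,0,0],
    [0,0,0]
  ]
}}

```text
t: 11.05
position: [0.5879, 0.0287, 0.2424]
tcp_rot: [-0.0, -0.445, 0.895, 0.0]
ft_force: [-0.7, -0.1, -0.1]
opening: 0.0223
grip_force: 0.0
```

Run:
```python
from bench import r
import cv2
a=r.get_image("top")[130:290,210:370];b=r.get_image("side")[130:290,220:380]
cv2.imwrite("pics/k3.png",cv2.resize(cv2.hconcat([a,b]),None,fx=2.5,fy=2.5,interpolation=cv2.INTER_CUBIC))
print(r.observe()["joints"].round(2))
```

```text
[-0.15  0.45  1.29 -0.    1.4  -2.64]
```

View pics/k3.png

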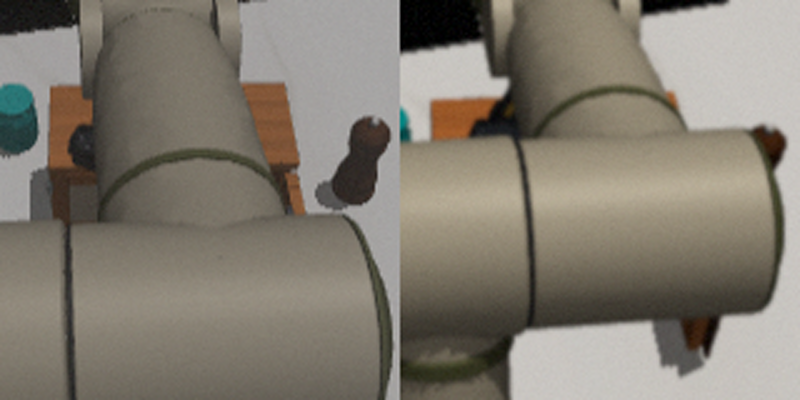

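>>> {"fn": "play_rows", "kwargs": {
  "offset": [
    [0,-0.1,-1.2],
    [0,0,-1.2],
    [0,0,-1.2],
    [0,0,-1.2],
    [0,0,-1.2],
    [0,0,-0.9],
    [0,0,-0.8],
    [0,0,-0.8],
    [0,0,-0.4],
    [0,0,0]
  ],
  "rot": [
    [0,0,0],
    [0,0,0],
    [0,0,0],
    [0,0,0],
    [0,0,0],
    [0,0,0],
    [0,0,0],
    [0,0,0],
    [0,0,0],
    [0,0,0]
  ]
}}

```text
t: 11.98
position: [0.5879, 0.0281, 0.1529]
tcp_rot: [-0.0, -0.446, 0.895, 0.0]
ft_force: [-0.4, 1.4, 0.6]
opening: 0.0224
grip_force: 0.0
```

>>> {"fn": "play_rows", "kwargs": {
  "offset": [
    [0,0,0],
    [0,0,0],
    [0,0,0],
    [0,0,0],
    [0,0,0]
  ],
  "rot": [
    [0,0,0],
    [0,0,0],
    [0,0,0],
    [0,0,0],
    [0,0,0]
  ],
  "fingers": 255
}}

```text
t: 12.4
position: [0.5885, 0.0281, 0.1543]
tcp_rot: [0.0, -0.446, 0.895, -0.0]
ft_force: [0.6, -1.2, 2.7]
opening: 0.0088
grip_force: 30.0
```

>>> {"fn": "play_rows", "kwargs": {
  "offset": [
    [-0.81,0.54,0],
    [-0.76,0.61,0],
    [-0.7,0.67,0],
    [-0.64,0.73,0],
    [0,0,0]
  ],
  "rot": [
    [0,0,-5],
    [0,0,-5],
    [0,0,-5],
    [0,0,-5],
    [0,0,0]
  ]
}}

```text
t: 12.82
position: [0.5589, 0.0552, 0.1543]
tcp_rot: [0.001, -0.282, 0.959, 0.0]
ft_force: [3.2, 2.9, 0.2]
opening: 0.0091
grip_force: 30.0
```

>>> {"fn": "play_rows", "kwargs": {
  "offset": [
    [-0.57,0.78,0],
    [-0.5,0.83,0],
    [-0.43,0.87,0],
    [-0.35,0.91,0],
    [-0.27,0.93,0],
    [-0.19,0.95,0],
    [-0.1,0.97,0]
  ],
  "rot": [
    [0,0,-5],
    [0,0,-5],
    [0,0,-5],
    [0,0,-5],
    [0,0,-5],
    [0,0,-5],
    [0,0,-5]
  ]
}}

```text
t: 13.4
position: [0.5369, 0.1161, 0.1543]
tcp_rot: [0.003, 0.019, 1.0, -0.0]
ft_force: [12.8, -0.3, -4.2]
opening: 0.0087
grip_force: 30.0
```

>>> {"fn": "play_rows", "kwargs": {
  "offset": [
    [-0.02,0.97,0],
    [0.06,0.97,0],
    [0.15,0.96,0],
    [0.23,0.94,0],
    [0.31,0.92,0],
    [0.39,0.89,0],
    [0.47,0.85,0],
    [0.22,0.33,0],
    [0,0,0],
    [0,0,0]
  ],
  "rot": [
    [0,0,-5],
    [0,0,-5],
    [0,0,-5],
    [0,0,-5],
    [0,0,-5],
    [0,0,-5],
    [0,0,-5],
    [0,0,-2],
    [0,0,0],
    [0,0,0]
  ]
}}

```text
t: 14.23
position: [0.5557, 0.1829, 0.1543]
tcp_rot: [0.003, 0.334, 0.943, -0.0]
ft_force: [11.9, -5.9, -1.1]
opening: 0.0086
grip_force: 30.0
```

>>> {"fn": "play_rows", "kwargs": {
  "offset": [
    [0,0,0],
    [0,0,0],
    [0,0,0],
    [0,0,0],
    [0,0,1],
    [0,0,2],
    [0,0,2],
    [0,0,3],
    [0,0,3],
    [0,0,3]
  ],
  "rot": [
    [0,0,0],
    [0,0,0],
    [0,0,0],
    [0,0,0],
    [0,0,0],
    [0,0,0],
    [0,0,0],
    [0,0,0],
    [0,0,0],
    [0,0,0]
  ],
  "fingers": 190
}}

```text
t: 15.07
position: [0.5527, 0.1845, 0.296]
tcp_rot: [0.0, 0.334, 0.943, 0.0]
ft_force: [0.2, -0.5, 0.7]
opening: 0.0225
grip_force: 0.0
```

>>> {"fn": "play_rows", "kwargs": {
  "offset": [
    [-3,2.8,0],
    [-3,2.8,0],
    [-3,2.8,0],
    [-3,2.8,0],
    [-3,2.8,0],
    [-3,2.8,0],
    [-3,2.8,0],
    [-3,2.8,0],
    [-3,2.8,0],
    [-3,2.8,0]
  ],
  "rot": [
    [0,0,0],
    [0,0,0],
    [0,0,0],
    [0,0,0],
    [0,0,0],
    [0,0,0],
    [0,0,0],
    [0,0,0],
    [0,0,0],
    [0,0,0]
  ]
}}

```text
t: 15.9
position: [0.2511, 0.4654, 0.2947]
tcp_rot: [0.0, 0.334, 0.943, 0.0]
ft_force: [-0.3, 0.2, 0.3]
opening: 0.0225
grip_force: 0.0
```

Run:
```python
from bench import r
import cv2
a=r.get_image("top")[130:290,170:370];b=r.get_image("side")[130:290,170:370]
cv2.imwrite("pics/f.png",cv2.resize(cv2.hconcat([a,b]),None,fx=2,fy=2,interpolation=cv2.INTER_CUBIC))
```

```text
(no output)
```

View pics/f.png

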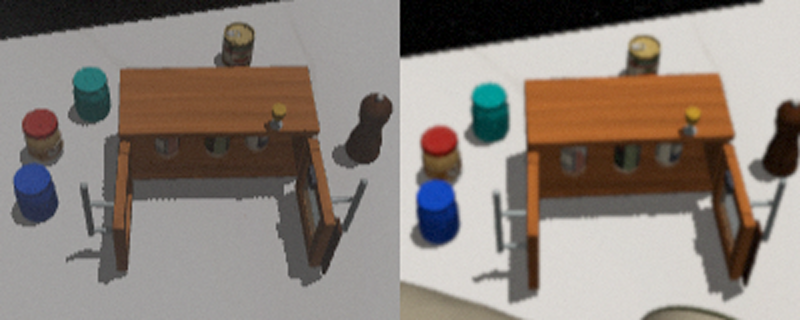

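The picture shows both leaves standing square to the cupboard, the bolt knob raised, the three jars inside upright, and the honey jar and mill where they were.

```bash
python3 -c "
from bench import r
print(r.sign_off())"
```

```text
the job is handed in; nothing more can be done
None
```

The job is handed in: I drew the bolt, swung the right leaf and then the left one to about 92° each, and let go; in the last picture the spice jars, honey jar and mill are still standing where they were.

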